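Load the square blank into the bench marker

TASK

Find the square steel bar in the stock tray, take it out and lay it flat in the loading bay of the bench marking machine, pushed right up against both the back rail and the end stop, leaving the other offcuts in the tray. Then slide the machine's clear guard shut until its latch clicks and holds it. Leave the file, the hammer and the oil bottle as they are.

Things in the scene. Friction and masses are not known exactly. Their poses are not given: they have to be found in the camera images.
- square_bar: The blank: the only square bar, steel, 30 x 30 x 110 mm, 0.65 to 0.9 kg. Origin: middle of its underside; x along it. It lies lengthwise along the tray's x, about 2 mm from the tray's +y or -y side (drawn at random), so no finger fits there; its inner side is clear for 55 mm. Oiled: friction with tray and bed about 0.18; rubber fingertips pressed on its top with 10 to 25 N drag it along.
- bar_centre (a point): Centre point of the square bar, 15 mm above its underside.
- tray: Green sheet-steel stock tray, fixed. Inside 200 mm (x) by 290 mm (y); walls and floor 4 mm thick, rim 48 mm above the bench. Origin: centre of its underside, on the bench.
- seat (a point): Where the square bar's centre is when fully home in the machine, its length along this y. Axes: x to the machine's rear, y to its left. 15 mm above the flat steel bed (bed 50 mm above the bench). Back rail (104 mm long in y, 12 thick, 10 mm high above the bed): face 15 mm from here in +x. End stop (40 mm wide in x, 12 thick, 10 mm high): face 55 mm from here in +y.
- marker: Bench marking machine, fixed, grey. Origin on the bench under the middle of its loading bay; x to its rear, y to its left. Bay inside: x -93 to +90, y -95 to +95 mm. Front and left walls and right section 100 mm high, rear housing (x beyond +90 mm) 150 mm. A steel carriage stands in the bay at x 66 to 90, y 53 to 83 mm. Latch case on the left wall at x -87 to -53 mm, 138 mm high.
- guard_handle (a point): Middle of the guard's pull bar: round steel bar, 12 mm thick, 100 mm long along the machine's x, on two end posts; axis 147 mm above the bench, 35 mm above the clear panel. It moves with the guard. Shut, it lies 10 mm in -x, 50 mm in +y and 82 mm above the seat point.
- guard (a joint): Clear sliding guard over the bay: 0 = shut, grows to 0.2 m as it slides along the machine's -y to open; starts about 0.18 m open. Friction about 2 N; over the last 20 mm its tongue lifts the spring latch and resistance rises to about 10 N, then the latch drops with a click at about 3 mm and holds it. Rigid end stop at 0.
- latch (a joint): Spring roller latch in the steel case on the machine's left wall: 0 = down (at rest, or caught behind the tooth), about 0.008 m while the guard's tooth passes under it.
- hex_bar: Hexagonal steel bar, 26 mm across flats, 115 mm long, lying by the side (+y or -y) of the tray opposite the square bar. Origin: middle of its underside; x along it. Stays in the tray.
- flat_bar: Flat steel bar 140 x 40 x 10 mm in the middle of the tray, origin under its centre, x along it. Stays in the tray.
- plate: Small steel plate 55 x 38 x 8 mm lying on the flat bar, origin under its centre. Stays in the tray.
- round_bar: Round steel bar, 24 mm diameter, 90 mm long, in the middle of the tray, origin under its centre, x along it. Stays in the tray.
- nut: Large hexagon nut, 46 mm across flats, 24 mm high, in the middle of the tray, origin under its centre. Stays in the tray.
- file: Flat file with a black handle, 300 mm long, lying on the bench beyond the tray; origin on the bench near the blade's handle end, blade along its x.
- hammer: Hammer, about 260 mm long, lying on the bench in front of the marking machine, handle to its -x.
- oil_bottle: Black oil bottle, 48 mm diameter, 130 mm high, standing on the bench beyond tray and machine; origin under its centre.
Things that resemble listed ones, but are neither listed nor needed, are in the scene too. Leave any turquoise look-alike of the square_bar alone. Leave any turquoise look-alike of the hex_bar alone.

How it is judged (in metres and radians):
On the way, in this order (a step that is already met when the one before it is completed fails the run):
1. the square bar is lifted clear of the stock tray (z of bar_centre in the frame of tray above 0.08 m), for 0.1 s.
2. with the guard still open, the square bar lies on the bed of the machine, released, up against the back rail and the end stop (within 2.5 mm, square to 0.03 rad) (x of bar_centre in the frame of seat between -0.0025 and 0.0025 m and y of bar_centre in the frame of seat between -0.0025 and 0.0025 m and z of bar_centre in the frame of seat between -0.003 and 0.003 m and angle between the x axis of square_bar and the y axis of seat, either way round below 0.03 rad and contact force between the fingers and square_bar below 0.2 N and value of joint guard above 0.12 m), for 0.2 s.
At the end, for the whole second after the job is handed in: The square bar rests in the machine against back rail and end stop (centre within 2.5 mm of its home point in x and y, 3 mm in z, square to 0.03 rad), released; guard within 3 mm of shut with the latch roller dropped (under 2.5 mm); the other five offcuts lie in the tray (x of bar_centre in the frame of seat between -0.0025 and 0.0025 m and y of bar_centre in the frame of seat between -0.0025 and 0.0025 m and z of bar_centre in the frame of seat between -0.003 and 0.003 m and angle between the x axis of square_bar and the y axis of seat, either way round below 0.03 rad and x of hex_bar in the frame of tray between -0.1 and 0.1 m and y of hex_bar in the frame of tray between -0.145 and 0.145 m and z of each of hex_bar, flat_bar, plate, round_bar, nut in the frame of tray below 0.045 m and x of flat_bar in the frame of tray between -0.1 and 0.1 m and y of flat_bar in the frame of tray between -0.145 and 0.145 m and x of plate in the frame of tray between -0.1 and 0.1 m and y of plate in the frame of tray between -0.145 and 0.145 m and x of round_bar in the frame of tray between -0.1 and 0.1 m and y of round_bar in the frame of tray between -0.145 and 0.145 m and x of nut in the frame of tray between -0.1 and 0.1 m and y of nut in the frame of tray between -0.145 and 0.145 m and contact force between the fingers and square_bar below 0.2 N and value of joint guard below 0.003 m and value of joint latch below 0.0025 m and linear speed of square_bar below 0.02 m/s); the robot touches nothing.
It fails at once if the file, the hammer or the oil bottle is moved by more than 20 mm or the bottle tips over (distance of any of file, hammer, oil_bottle from where it was at the start of the episode above 0.02 m or angle between oil_bottle's own z axis and vertical above 0.5 rad).
It also fails if it takes over 72 s, if anything falls off the work surface, if the arm or the gripper's body presses on something with over 40 N, if the wrist force passes 120 N, or if a joint passes its speed limit or range.

ROBOT

A 7-joint arm with a two-finger parallel gripper is mounted at the origin on the work surface. World frame = base frame: x ahead of the robot, y to its left, z up, the work surface at z = 0. Lengths are in mm, angles in rad, forces in N, time in s.
With the tool pointing down it reaches from about 350 to 900 mm from the base axis. Payload 7.2 kg.
Tool frame: the origin (TCP) lies at the very end of the fingers, on their centre line; the grasp point (between the pads) lies 19 mm behind it (r.hold_point_z is the y of the grasp point in the tool frame, in mm); y points along the fingers, z is the direction in which the jaws open and shut, and the axes are right-handed (so a half turn about y gives the same grasp; the last joint's range is limited). The gripper opens to 85 mm and grips with 20 to 120 N. Pads are 22 mm wide; open, the fingers measure 114 mm over their backs; the gripper's body (76 mm by 85 mm) begins 54 mm behind the grasp point. The pads swing forward as they close: fully open they stand 13 mm farther back than shut.
Start: joints at [1.275, 0.411, -0.013, 1.596, 0.006, 1.134, -0.082], TCP at [141.134, -608.859, 231.297] pointing down, gripper open.
Joint ranges: [-2.95, 2.95], [-0.29, 1.99], [-1.47, 1.44], [0.14, 2.54], [-1.03, 4.17], [0.13, 1.85], [-2.86, 2.86]. Speed limits (rad/s): [2.39, 2.39, 3.01, 3.01, 3.14, 3.14, 3.14].

INTERFACE

Orientations are given as [roll, pitch, yaw] about the fixed x, y, z axes, in that order (R = Rz(yaw) Ry(pitch) Rx(roll)).
In Python, from rig import r gives the robot as it stands.
- The arm moves only by the tool apply_moves, never from a script. Its argument "targets" is text: rows parted by semicolons, each of 7 numbers parted by spaces: the shift along the world's x, y, z in mm, then the turn, a rotation vector about the world's x, y, z in degrees, then the closure, from 0 (fully open) to 1 (shut). A call has exactly 5 rows; each row is the pose to reach, as a shift and turn from the pose measured when the call began; what a row does not reach only later rows make up. A row lasts 1/10 s, in which the tool goes at most 50 mm and 8.59 degrees, less where a joint would pass 70% of its speed; a pose out of reach is approached as far as the arm can. A call with a gripper value outside its range is refused whole. The fingers move at their own pace and stop on an object; "newtons" is the grip in N (left out, the last holds). Time passes only in rows, so rows that repeat a pose let the fingers close, or fill a call up. It gives the time, the measured TCP pose, the force and the opening at its end, in the units of the state.
- r.state(): the state, without advancing time (a new reading comes with each control period).
- r.camera(name): name is "scene" or "top" or "wrist"; returns the picture (480x640x3 uint8, red, green, blue); there is no depth.
- r.calibration(name): a dict with "fx", "fy", "cx", "cy" (pixels), "extrinsics" (4x4, takes a point from camera to world coordinates); the wrist camera has in their place "mount" (4x4, takes a point from camera to tool coordinates, whose origin is the TCP and whose axes are the tool frame's). Camera axes: x right, y down, z forward; pixel columns grow to the right and rows downward; lengths in mm; the calibration is good to about 2 mm. The wrist camera is an equidistant fisheye: a pixel r from the principal point sees the ray r / f radians off the axis. A picture is of the moment at which its call begins: read the wrist's pose just before it. calibration takes no time and is no camera call.
- r.finish_job(): hands the job in, once; it reports no verdict.
The state is a dict: "clock": time; "joint_pos": joint angles; "joint_vel": joint speeds; "effort": joint torques, N m; "position": TCP position; "ee_rot": TCP orientation; "contact_force": force on the tool from outside, world axes, zero at the start; "torque": the same for the moment, N m; "grip_width": opening from 0.0 (shut) to 1.0 (fully open).
Only numpy, scipy, OpenCV 4.12 (cv2) and the standard library are available. Lean on these libraries where they do the work, as an engineer would, in place of code of your own. Each camera call takes 0.05 s, during which the arm holds its last target.

## Working session

There is one attempt and no reset: what is moved stays moved. The work goes in short steps, Python scripts to look and compute and a tool call to move; the robot and the scene stay as the last step left them, time stands still between calls to the robot, and variables do not carry over. Pictures are saved under pics/ and viewed, and the job is handed in when it is done.

Besides the shell and the picture viewer there is one more tool, called after "Call:" as name(argument=value, ...), one argument or row to a line, values as JSON. apply_moves: Moves the arm, as the interface text tells. Its arguments: {"type":"object","properties":{"targets":{"type":"string"},"newtons":{"type":"number"}},"required":["targets"]}

```bash
mkdir -p pics; ls
python3 - <<'E'
from rig import r
import cv2
print(r.state()); print(r.hold_point_z)
for n in ("scene","top","wrist"):
    c=r.calibration(n); print(n,c)
    cv2.imwrite(f"pics/{n}0.png",cv2.cvtColor(r.camera(n),cv2.COLOR_RGB2BGR))
E
```

```text
pics
{'clock': 0.0, 'joint_pos': array([ 1.27479276,  0.41189528, -0.01270507,  1.59704175,  0.00559379,
        1.13431595, -0.08222498]), 'joint_vel': array([ 0.00144307,  0.00180391, -0.0013299 , -0.00038448,  0.00020199,
       -0.00038486,  0.00037135]), 'effort': array([ 3.75681184e-04, -6.00617623e+01,  6.82114642e-01, -2.99408144e+01,
        1.38083473e-02,  1.07142690e-02, -5.57814829e-06]), 'position': array([ 140.99297076, -608.37581917,  230.45693429]), 'ee_rot': array([-1.57241720e+00, -1.12680430e-04, -2.91379836e+00]), 'contact_force': array([-0.20231338, -0.15054185, -0.04680018]), 'torque': array([-0.02484264, -0.01784532,  0.01009894]), 'grip_width': 0.9966121611893873}
-18.700000000000003
scene {'fx': 443.72064164029865, 'fy': 443.72064164029865, 'cx': 317.4102908395331, 'cy': 236.66428643214928, 'extrinsics': array([[ 6.98680358e-02,  6.01208006e-01, -7.96032280e-01,
         1.26689814e+03],
       [ 9.97555278e-01, -4.32177174e-02,  5.49153486e-02,
         4.03193027e+01],
       [-1.38715097e-03, -7.97923031e-01, -6.02757756e-01,
         6.98505216e+02],
   
[... 308 characters left out ...]
2e-01,  9.91846013e-03, -2.76711573e-02,
         1.01603020e+02],
       [ 2.62449639e-02, -1.22838406e-01, -9.92079598e-01,
         9.60779917e+02],
       [ 0.00000000e+00,  0.00000000e+00,  0.00000000e+00,
         1.00000000e+00]])}
wrist {'fx': 371.64829954431775, 'fy': 371.64829954431775, 'cx': 316.31852435611455, 'cy': 241.69567171486574, 'mount': array([[ 4.40705109e-04,  9.65621379e-01,  2.59952223e-01,
        -6.56084890e+01],
       [ 4.80086569e-04, -2.59952423e-01,  9.65621306e-01,
        -1.42546156e+02],
       [ 9.99999788e-01, -3.00754673e-04, -5.78144216e-04,
        -2.10206549e-01],
       [ 0.00000000e+00,  0.00000000e+00,  0.00000000e+00,
         1.00000000e+00]])}
```

View pics/top0.png

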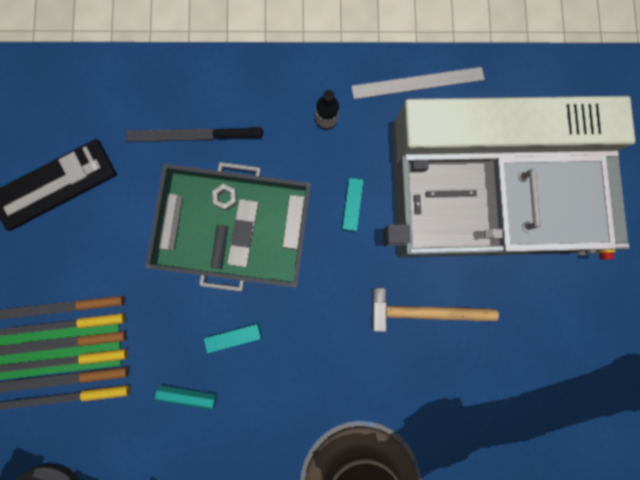

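View pics/scene0.png

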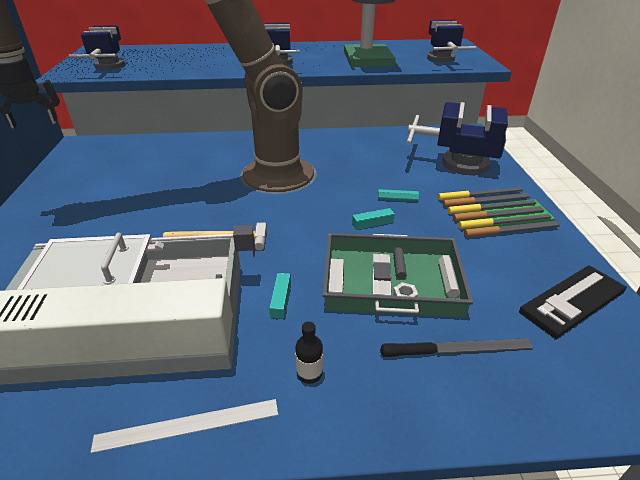

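View pics/wrist0.png

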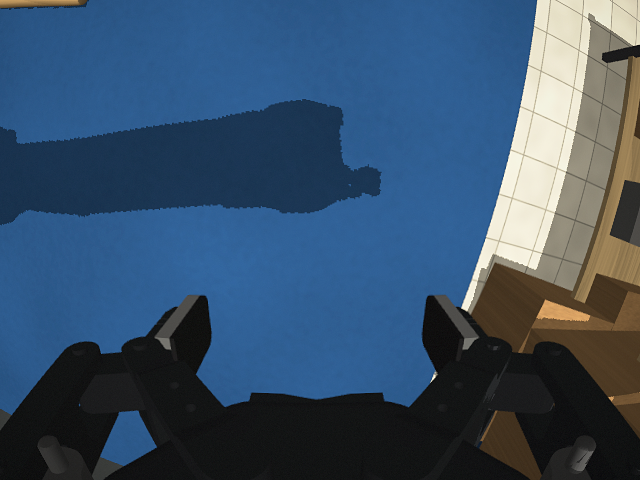

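Run:
```python
import cv2
a=cv2.imread("pics/top0.png");b=cv2.imread("pics/scene0.png")
cv2.imwrite("pics/topc.png",cv2.resize(a[155:300,140:320],None,fx=4.4,fy=4,interpolation=cv2.INTER_CUBIC))
cv2.imwrite("pics/scenec.png",cv2.resize(b[225:325,315:475],None,fx=5,fy=5,interpolation=cv2.INTER_CUBIC))
cv2.imwrite("pics/topm.png",cv2.resize(a[85:265,375:640],None,fx=3,fy=3,interpolation=cv2.INTER_CUBIC))
```

```text
(no output)
```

View pics/topc.png

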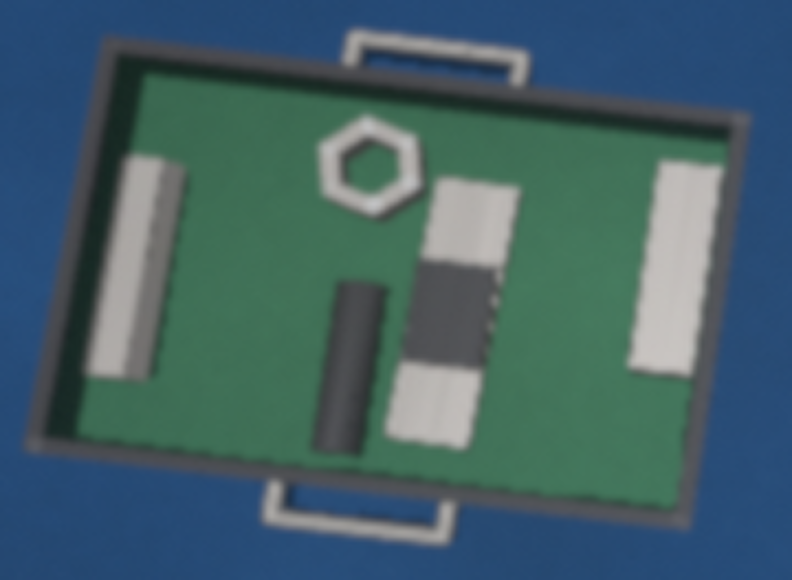

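View pics/scenec.png

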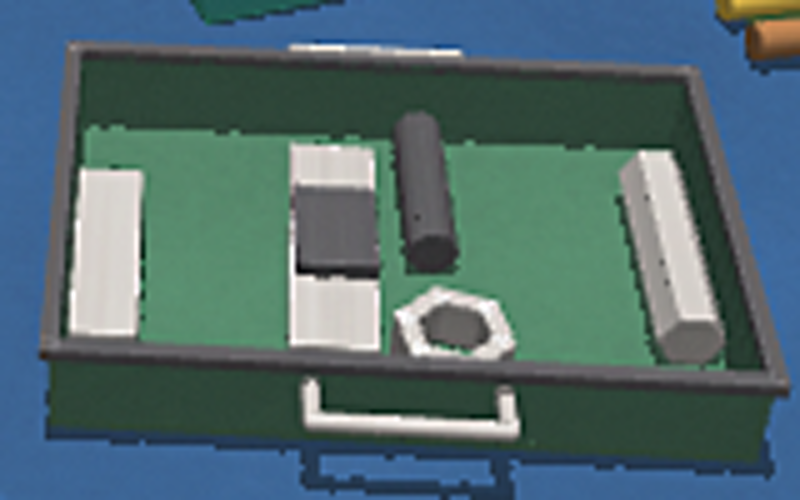

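View pics/topm.png

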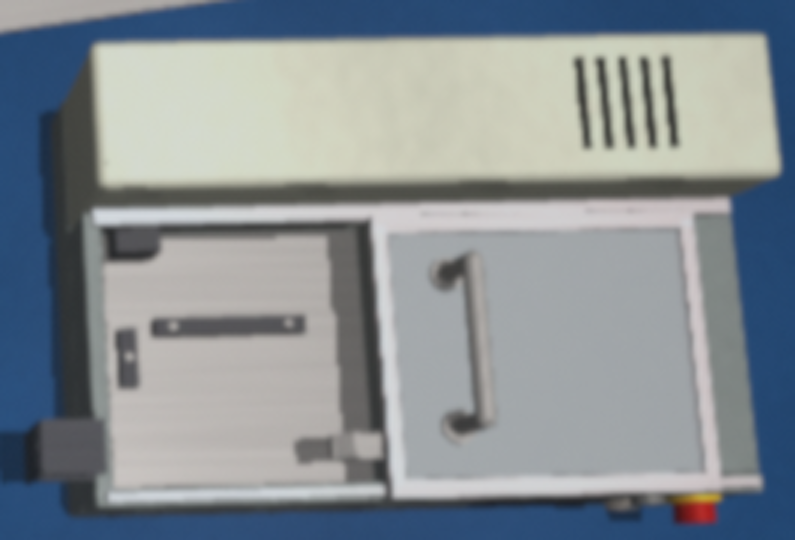

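```bash
cat > h.py <<'E'
import numpy as np, cv2, time
from rig import r
from scipy.spatial.transform import Rotation as R
def toolT():
    s=r.state(); T=np.eye(4); T[:3,:3]=R.from_euler('xyz',s['ee_rot']).as_matrix(); T[:3,3]=s['position']; return T
def p2w(n,uv,z,T=None):
    c=r.calibration(n); uv=np.atleast_2d(uv).astype(float)
    x=(uv-[c['cx'],c['cy']])/[c['fx'],c['fy']]
    if n=='wrist':
        E=(toolT() if T is None else T)@c['mount']; th=np.linalg.norm(x,axis=1,keepdims=True)
        d=np.hstack([x/np.maximum(th,1e-9)*np.sin(th),np.cos(th)])
    else:
        E=c['extrinsics']; d=np.hstack([x,np.ones((len(x),1))])
    d=d@E[:3,:3].T; o=E[:3,3]; z=np.broadcast_to(z,(len(d),))
    return o+d*((z-o[2])/d[:,2])[:,None]
def w2p(n,P,T=None):
    c=r.calibration(n); P=np.atleast_2d(P).astype(float)
    E=((toolT() if T is None else T)@c['mount']) if n=='wrist' else c['extrinsics']
    q=(P-E[:3,3])@E[:3,:3]
    if n=='wrist':
        rr=np.linalg.norm(q[:,:2],axis=1,keepdims=True); th=np.arctan2(rr,q[:,2:]); x=q[:,:2]/rr*th
    else: x=q[:,:2]/q[:,2:]
    return x*[c['fx'],c['fy']]+[c['cx'],c['cy']]
def shot(n,name):
    T=toolT(); im=cv2.cvtColor(r.camera(n),cv2.COLOR_RGB2BGR); cv2.imwrite(f'pics/{name}.png',im); np.save(f'pics/{name}.npy',T); return T,im
E
python3 - <<'E'
from h import *
np.set_printoptions(precision=1,suppress=True)
print("tool axes",toolT()[:3,:3])
t=np.array([(105,38),(750,115),(690,527),(27,452)])/[4.4,4]+[140,155]-0.4
w=p2w('top',t,48);print("rim",w[:,:2],w.mean(0), [np.linalg.norm(w[i]-w[i-1]) for i in range(4)])
b=np.array([(660,158),(723,165),(692,378),(628,370)])/[4.4,4]+[140,155]-0.4
w=p2w('top',b,34);print("bar",w[:,:2],w.mean(0),[np.linalg.norm(w[i]-w[i-1]) for i in range(4)], np.degrees(np.arctan2(*(w[0]-w[3])[[1,0]])))
def m(p): return np.array(p)/3+[375,85]-0.3
print("rail top ends front",p2w('top',m([(152,334),(305,330)]),60))
print("stop",p2w('top',m([(136,330),(138,385),(118,330),(120,387)]),60))
print("handle",p2w('top',m([(470,255),(486,425)]),147))
print("housing front edge",p2w('top',m([(100,187),(780,172)]),150))
print("left wall, front wall",p2w('top',m([(103,500),(90,220),(387,487),(107,490)]),100))
w=p2w('scene',(np.array([(75,45),(697,70),(785,388),(42,355)])/5+[315,225]),48);print("scene rim",w[:,:2],w.mean(0))
E
```

```text
tool axes [[-1.  -0.   0.2]
 [-0.2  0.  -1. ]
 [ 0.  -1.  -0. ]]
rim [[650.5 397.7]
 [607.9  96.3]
 [396.7 125.9]
 [437.9 426.7]] [523.3 261.6  48. ] [np.float64(214.55898604427762), np.float64(304.43516321978615), np.float64(213.2251904593754), np.float64(303.6222790463363)]
bar [[588.6 139.2]
 [584.7 109.3]
 [473.1 124.8]
 [477.5 154.7]] [531. 132.  34.] [np.float64(112.14879248747927), np.float64(30.12785085185328), np.float64(112.6447605284188), np.float64(30.211490514601415)] -7.937607768825413
rail top ends front [[ 576.8 -139.3   60. ]
 [ 578.8 -244.8   60. ]]
stop [[ 579.7 -128.4   60. ]
 [ 541.7 -128.2   60. ]
 [ 579.8 -116.    60. ]
 [ 540.4 -115.9   60. ]]
handle [[ 607.2 -318.1  147. ]
 [ 499.9 -320.4  147. ]]
housing front edge [[ 651.2  -86.6  150. ]
 [ 658.9 -518.7  150. ]]
left wall, front wall [[ 460.2  -92.4  100. ]
 [ 645.1  -90.7  100. ]
 [ 466.6 -277.1  100. ]
 [ 466.6  -95.2  100. ]]
scene rim [[399.2 131.1]
 [440.8 428.7]
 [652.  397.2]
 [611.6  97.7]] [525.9 263.7  48. ]
```

Call:
apply_moves(
  targets="20 38 2 0 0 8 0.5; 40 76 4 0 0 16 0.8; 60 114 6 0 0 24 1; 80 152 8 0 0 32 1; 100 190 10 0 0 40 1",
  newtons=60,
)

```text
clock: 0.65
position: [241.5, -416.8, 240.6]
ee_rot: [-1.572, -0.0, -2.21]
contact_force: [1.3, -0.5, -0.1]
grip_width: 0.148
```

Call:
apply_moves(
  targets="20 38 2 0 0 8 1; 40 76 4 0 0 16 1; 60 114 6 0 0 24 1; 80 152 8 0 0 32 1; 100 190 10 0 0 40 1",
)

```text
clock: 1.15
position: [341.8, -225.2, 250.7]
ee_rot: [-1.572, -0.001, -1.506]
contact_force: [1.0, -0.8, 0.1]
grip_width: -0.004
```

Call:
apply_moves(
  targets="20 38 0 0 0 8 1; 40 76 0 0 0 16 1; 60 114 0 0 0 24 1; 80 152 0 0 0 32 1; 100 190 0 0 0 40 1",
)

```text
clock: 1.65
position: [442.2, -33.6, 250.9]
ee_rot: [-1.572, -0.001, -0.803]
contact_force: [0.7, -0.8, -1.0]
grip_width: -0.003
```

Call:
apply_moves(
  targets="17 38 -5 0 0 8 1; 34 76 -10 0 0 16 1; 51 114 -15 0 0 24 1; 65 152 -20 0 0 32 1; 75 185 -25 0 0 39 1",
)

```text
clock: 2.15
position: [517.8, 153.4, 225.4]
ee_rot: [-1.572, -0.001, -0.116]
contact_force: [0.3, -0.6, -0.2]
grip_width: -0.001
```

Run:
```python
from h import *
shot('wrist','w1'); print(r.state()['position'],r.state()['ee_rot'])
```

```text
[517.66393157 158.97062134 225.04360289] [-1.56730546e+00 -7.19581510e-04 -1.04723267e-01]
```

View pics/w1.png

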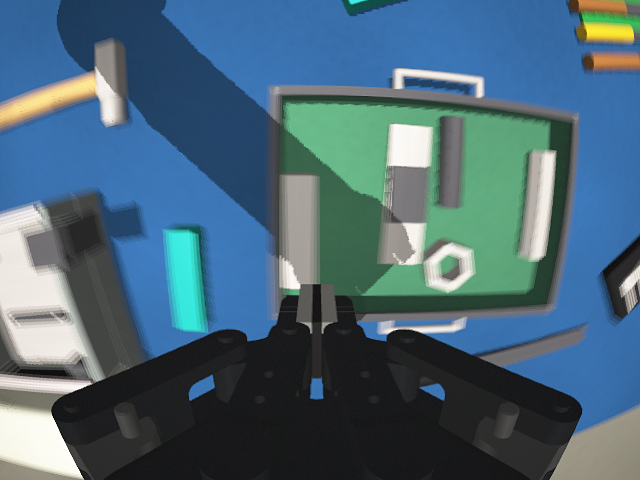

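Run:
```python
from h import *
T,im=shot('wrist','w2'); print(r.state()['position'],r.state()['ee_rot'])
cv2.imwrite('pics/w2c.png',cv2.resize(im[70:330,255:415],None,fx=3,fy=2.3,interpolation=cv2.INTER_CUBIC))
```

```text
[516.88026079 156.53783666 225.12038778] [-1.56865918e+00  3.58328400e-04 -1.12444924e-01]
```

View pics/w2c.png

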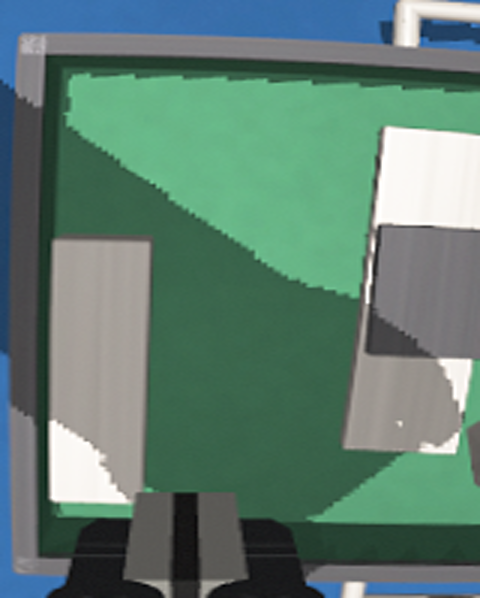

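Run:
```python
from h import *
np.set_printoptions(precision=1,suppress=True)
T=np.load('pics/w2.npy')
c=np.array([(53,240),(152,240),(50,502)])/[3,2.3]+[255,70]
w=p2w('wrist',c,34,T);print(w, (w[1]+w[2])/2)
d=w[0]-w[2];print(np.degrees(np.arctan2(d[1],d[0])),np.linalg.norm(d),np.linalg.norm(w[0]-w[1]))
rim=np.array([(18,35),(12,575)])/[3,2.3]+[255,70]
print(p2w('wrist',rim,48,T))
```

```text
[[475.2 125.   34. ]
 [478.5 154.5  34. ]
 [583.7 109.4  34. ]] [531.1 131.9  34. ]
171.81696140658482 109.62771644549534 29.710423175455063
[[395.8 125.4  48. ]
 [610.   94.4  48. ]]
```

Call:
apply_moves(
  targets="8 -10 -40 0 0 -1 1; 15 -19.5 -85 0 0 -1.7 1; 15 -19.5 -130 0 0 -1.7 1; 15 -19.5 -165 0 0 -1.7 1; 15 -19.5 -180 0 0 -1.7 1",
)

```text
clock: 2.75
position: [529.9, 135.3, 41.9]
ee_rot: [-1.571, 0.005, -0.144]
contact_force: [0.2, 0.2, 0.6]
grip_width: 0.001
```

Call:
apply_moves(
  targets="0 0 -2 0 0 0 1; 0 0 -4 0 0 0 1; 0 0 -4 0 0 0 1; 0 0 -4 0 0 0 1; 0 0 -4 0 0 0 1",
)

```text
clock: 3.25
position: [530.6, 135.4, 39.1]
ee_rot: [-1.571, 0.003, -0.144]
contact_force: [-0.4, 0.9, 0.6]
grip_width: 0.002
```

Call:
apply_moves(
  targets="0 1 -2 0 0 0 1; 0 1 -4 0 0 0 1; 0 1 -5 0 0 0 1; 0 1 -5 0 0 0 1; 0 1 -5 0 0 0 1",
)

```text
clock: 3.75
position: [530.6, 136.4, 34.2]
ee_rot: [-1.571, 0.003, -0.144]
contact_force: [-0.9, -0.4, 2.8]
grip_width: 0.002
```

Call:
apply_moves(
  targets="0 0 -0.5 0 0 0 1; 0 0 -1 0 0 0 1; 0 0 -1 0 0 0 1; 0 0 -1 0 0 0 1; 0 0 -1 0 0 0 1",
)

```text
clock: 4.25
position: [530.7, 136.5, 34.1]
ee_rot: [-1.571, 0.002, -0.144]
contact_force: [-3.8, -2.1, 13.4]
grip_width: -0.0
```

Call:
apply_moves(
  targets="0 0 -1.4 0 0 0 1; 0.5 4 -1.4 0 0 0 1; 1.2 8 -1.4 0 0 0 1; 1.7 12 -1.4 0 0 0 1; 2.2 16 -1.4 0 0 0 1",
)

```text
clock: 4.75
position: [534.4, 151.7, 34.1]
ee_rot: [-1.572, -0.0, -0.145]
contact_force: [0.1, -4.0, 15.9]
grip_width: 0.003
```

Call:
apply_moves(
  targets="0.6 4 -1.4 0 0 0 1; 1.1 8 -1.4 0 0 0 1; 1.7 12 -1.4 0 0 0 1; 2.2 16 -1.4 0 0 0 1; 2.2 16 -1 0 0 0 1",
)

```text
clock: 5.25
position: [538.0, 168.1, 34.2]
ee_rot: [-1.572, -0.003, -0.145]
contact_force: [1.6, -0.0, 5.1]
grip_width: -0.005
```

Call:
apply_moves(
  targets="0 0 15 0 0 0 1; 0 0 50 0 0 0 0.8; 15 0 90 0 0 0 0.4; 30 0 120 0 0 0 0.4; 30 0 120 0 0 0 0.4",
)

```text
clock: 5.75
position: [571.6, 169.1, 159.4]
ee_rot: [-1.568, -0.01, -0.146]
contact_force: [0.9, 0.7, -0.4]
grip_width: 0.604
```

Run:
```python
from h import *
r.camera('wrist')
T,im=shot('wrist','w3'); print(r.state()['position'],r.state()['ee_rot'],r.state()['grip_width'])
```

```text
[568.10604878 168.01146683 155.02492304] [-1.57135144 -0.00419691 -0.14539602] 0.6053275453681581
```

View pics/w3.png

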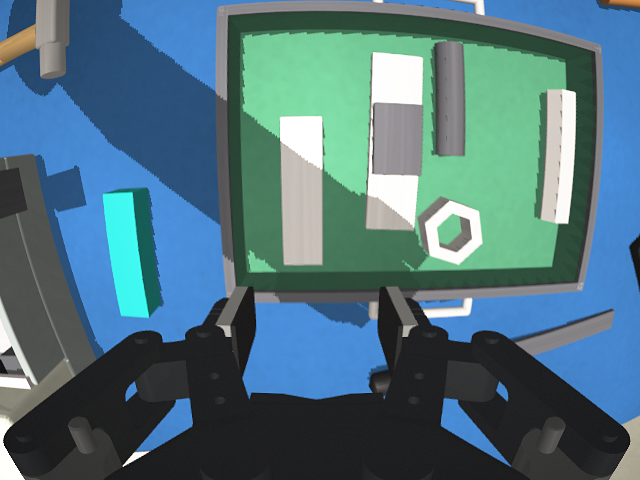

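Run:
```python
from h import *
np.set_printoptions(precision=1,suppress=True)
T=np.load('pics/w3.npy')
w=p2w('wrist',[(281,117),(322,117),(322.5,265),(284.5,264.5)],34,T);print(w,w.mean(0))
d=w[0]-w[3]+w[1]-w[2];print(np.degrees(np.arctan2(d[1],d[0])))
print(p2w('wrist',[(366,230),(243,271)],[14,4],T))
```

```text
[[482.5 156.6  34. ]
 [486.9 185.1  34. ]
 [594.8 169.9  34. ]
 [590.2 141.6  34. ]] [538.6 163.3  34. ]
172.005308239176
[[577.8 207.6  14. ]
 [600.8 101.    4. ]]
```

Call:
apply_moves(
  targets="-15 -3 -20 0 0.2 0.3 0.45; -30 -6.5 -50 0 0.2 0.3 0.45; -30 -6.5 -85 0 0.2 0.3 0.45; -30 -6.5 -100 0 0.2 0.3 0.45; -30 -6.5 -104 0 0.2 0.3 0.45",
  newtons=80,
)

```text
clock: 6.35
position: [536.4, 161.1, 48.9]
ee_rot: [-1.573, 0.003, -0.14]
contact_force: [0.3, 0.4, 1.1]
grip_width: 0.555
```

Call:
apply_moves(
  targets="0 0 0 0 0 0 0.45; 0 0 0 0 0 0 0.45; 0 0 0 0 0 0 0.45; 0 0 0 0 0 0 0.45; 0 0 0 0 0 0 0.45",
)

```text
clock: 6.85
position: [536.8, 161.2, 49.5]
ee_rot: [-1.573, 0.002, -0.14]
contact_force: [-0.6, -0.4, 0.2]
grip_width: 0.547
```

Call:
apply_moves(
  targets="1.5 0.5 -12 0 0 0 0.45; 1.5 0.5 -24 0 0 0 0.45; 1.5 0.5 -33 0 0 0 0.45; 1.5 0.5 -33 0 0 0 0.45; 1.5 0.5 -33 0 0 0 0.45",
)

```text
clock: 7.35
position: [537.9, 161.7, 15.9]
ee_rot: [-1.573, 0.004, -0.139]
contact_force: [0.3, -0.2, 0.3]
grip_width: 0.548
```

Call:
apply_moves(
  targets="0 0 0 0 0 0 0.6; 0 0 0 0 0 0 0.8; 0 0 0 0 0 0 1; 0 0 0 0 0 0 1; 0 0 0 0 0 0 1",
)

```text
clock: 7.85
position: [538.1, 162.1, 16.5]
ee_rot: [-1.573, 0.003, -0.139]
contact_force: [-1.7, -0.6, 4.8]
grip_width: 0.327
```

Call:
apply_moves(
  targets="0 0 10 0 0 0 1; 0 0 40 0 0 0 1; 0 0 80 0 0 0 1; 0 0 125 0 0 0 1; 0 0 170 0 0 0 1",
)

```text
clock: 8.35
position: [536.8, 161.3, 187.3]
ee_rot: [-1.574, 0.006, -0.139]
contact_force: [0.6, 0.0, -7.2]
grip_width: 0.328
```

Run:
```python
from h import *
r.camera('wrist')
T,im=shot('wrist','w4'); print(r.state()['position'],r.state()['ee_rot'],r.state()['grip_width'],r.state()['contact_force'],r.state()['torque'])
```

```text
[540.41970808 163.60748935 192.24504747] [-1.56937382 -0.00496095 -0.13920421] 0.332499464262292 [ 0.22132726  1.38092559 -7.43785194] [ 0.12113994 -0.14254766 -0.030434  ]
```

View pics/w4.png

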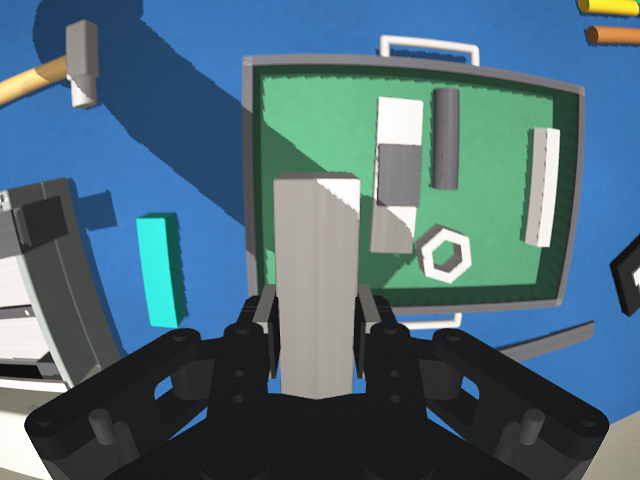

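Call:
apply_moves(
  targets="1.6 -35 0 0 0 -8.1 1; 3.2 -71 0 0 0 -16.2 1; 4.8 -106 0 0 0 -24.3 1; 6.4 -142 0 0 0 -32.4 1; 8 -178 0 0 0 -40.5 1",
)

```text
clock: 8.95
position: [546.7, -16.3, 190.6]
ee_rot: [-1.572, -0.003, -0.852]
contact_force: [1.6, 0.1, -7.9]
grip_width: 0.327
```

Call:
apply_moves(
  targets="1.6 -36 0 0 0 -8.1 1; 3.2 -72 0 0 0 -16.2 1; 4.8 -108 0 0 0 -24.3 1; 6.4 -144 0 0 0 -32.4 1; 8 -180 0 0 0 -40.5 1",
)

```text
clock: 9.45
position: [553.0, -197.8, 188.6]
ee_rot: [-1.576, -0.002, -1.565]
contact_force: [0.7, -0.2, -7.2]
grip_width: 0.33
```

Call:
apply_moves(
  targets="0 0 0 0 0 0 1; 0 0 0 0 0 0 1; 0 0 0 0 0 0 1; 0 0 0 0 0 0 1; 0 0 0 0 0 0 1",
)

```text
clock: 9.95
position: [553.1, -196.5, 188.5]
ee_rot: [-1.576, -0.002, -1.562]
contact_force: [0.5, -0.4, -7.3]
grip_width: 0.332
```

Run:
```python
from h import *
T,im=shot('wrist','w5'); print(r.state()['position'],r.state()['ee_rot'],r.state()['grip_width'],r.state()['contact_force'])
shot('top','t5')
```

```text
[ 553.07982861 -196.78912263  188.64380992] [-1.57578442 -0.00192817 -1.56283297] 0.3312968784578006 [-0.24924992 -0.39914669 -7.59179599]
```

View pics/w5.png

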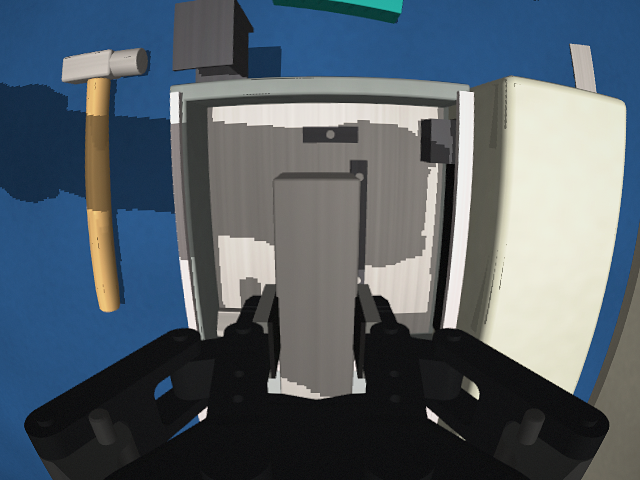

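View pics/t5.png

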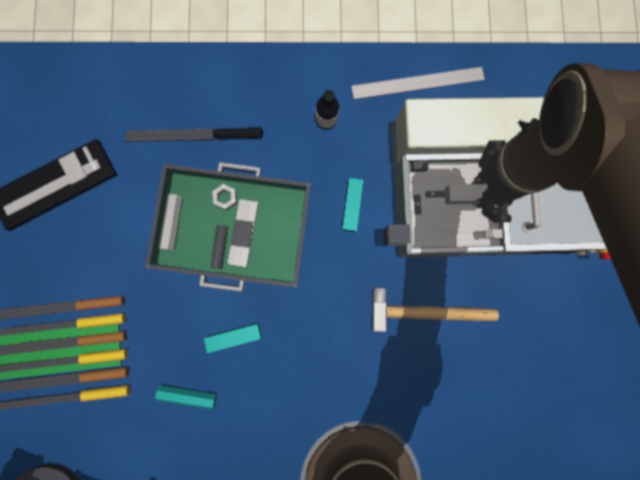

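Run:
```python
from h import *
np.set_printoptions(precision=1,suppress=True)
T,im=np.load('pics/w5.npy'),cv2.imread('pics/w5.png')
cv2.imwrite('pics/w5c.png',cv2.resize(im[90:310,290:450],None,fx=4,fy=2.7,interpolation=cv2.INTER_CUBIC))
print(p2w('wrist',[(350,162),(303,143),(358,143),(330,134),(360,177),(358,280)],60,T))
```

```text
[[ 576.3 -143.5   60. ]
 [ 542.1 -130.1   60. ]
 [ 581.8 -129.5   60. ]
 [ 561.5 -123.4   60. ]
 [ 583.8 -154.4   60. ]
 [ 585.2 -234.4   60. ]]
```

View pics/w5c.png

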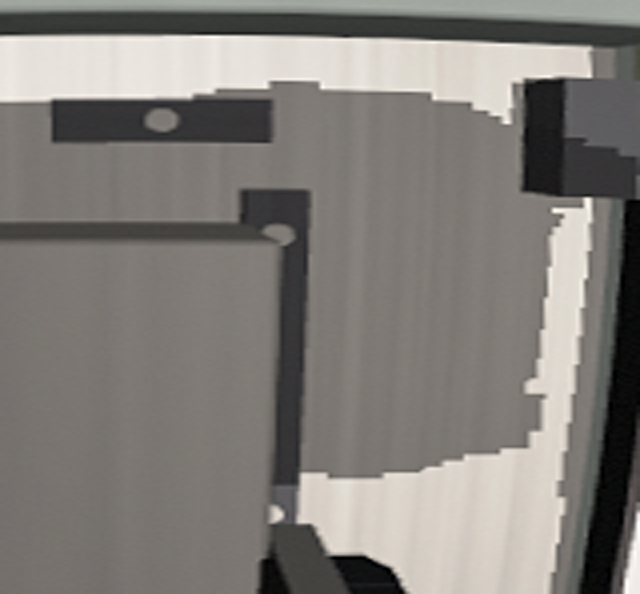

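Call:
apply_moves(
  targets="1.5 5.8 -30 0 0 0.5 1; 1.5 5.8 -60 0 0 0.5 1; 1.5 5.8 -85 0 0 0.5 1; 1.5 5.8 -105 0 0 0.5 1; 1.5 5.8 -110 0 0 0.5 1",
)

```text
clock: 10.55
position: [553.1, -190.7, 76.4]
ee_rot: [-1.579, -0.001, -1.554]
contact_force: [-1.5, -0.5, -7.9]
grip_width: 0.329
```

Call:
apply_moves(
  targets="0 0 -2 0 0 0 1; 0 0 -4 0 0 0 1; 0 0 -6 0 0 0 1; 0 0 -8 0 0 0 1; 0 0 -10 0 0 0 1",
)

```text
clock: 11.05
position: [553.5, -190.8, 66.9]
ee_rot: [-1.578, -0.001, -1.554]
contact_force: [0.7, -0.3, -7.5]
grip_width: 0.329
```

Call:
apply_moves(
  targets="0 0 -1.5 0 -0.3 0 1; 0 0 -3 0 -0.3 0 1; 0 0 -4.2 0 -0.3 0 1; 0 0 -4.2 0 -0.3 0 1; 0 0 -4.2 0 -0.3 0 1",
)

```text
clock: 11.55
position: [553.5, -190.8, 62.8]
ee_rot: [-1.573, -0.001, -1.554]
contact_force: [0.2, -0.8, -7.8]
grip_width: 0.329
```

Call:
apply_moves(
  targets="0 0 -0.5 0 0 0 1; 0 0 -1 0 0 0 1; 0 0 -1.2 0 0 0 1; 0 0 -1.2 0 0 0 1; 0 0 -1.2 0 0 0 1",
)

```text
clock: 12.05
position: [554.2, -190.9, 62.5]
ee_rot: [-1.572, -0.002, -1.554]
contact_force: [-2.4, 0.3, 6.4]
grip_width: 0.327
```

Call:
apply_moves(
  targets="0 1.5 0 0 0 0 1; 0 3 0 0 0 0 1; 0 4 0 0 0 0 1; 0 5 0 0 0 0 1; 0 5 0 0 0 0 1",
)

```text
clock: 12.55
position: [554.4, -185.7, 62.5]
ee_rot: [-1.571, -0.002, -1.554]
contact_force: [0.5, -0.1, -2.0]
grip_width: 0.332
```

Call:
apply_moves(
  targets="0 0.5 0 0 0 0 1; 0 1 0 0 0 0 1; 0 1.5 0 0 0 0 1; 0 2 0 0 0 0 1; 0 2 0 0 0 0 1",
)

```text
clock: 13.05
position: [554.4, -183.9, 62.5]
ee_rot: [-1.571, -0.002, -1.554]
contact_force: [-0.3, -2.0, -1.1]
grip_width: 0.328
```

Call:
apply_moves(
  targets="0 0.5 0 0 0 0 1; 0 1 0 0 0 0 1; 0 1.2 0 0 0 0 1; 0 1.2 0 0 0 0 1; 0 1.2 0 0 0 0 1",
)

```text
clock: 13.55
position: [554.3, -183.9, 62.6]
ee_rot: [-1.571, -0.003, -1.555]
contact_force: [0.6, -5.6, -1.1]
grip_width: 0.329
```

Call:
apply_moves(
  targets="1.5 0.7 0 0 0 0 1; 3 0.7 0 0 0 0 1; 4.5 0.7 0 0 0 0 1; 5.5 0.7 0 0 0 0 1; 6 0.7 0 0 0 0 1",
)

```text
clock: 14.05
position: [559.9, -183.8, 62.5]
ee_rot: [-1.572, -0.004, -1.555]
contact_force: [-2.4, -4.8, 0.5]
grip_width: 0.329
```

Call:
apply_moves(
  targets="0.5 0.7 0 0 0 0 1; 1 0.7 0 0 0 0 1; 1.5 0.7 0 0 0 0 1; 2 0.7 0 0 0 0 1; 2 0.7 0 0 0 0 1",
)

```text
clock: 14.55
position: [561.4, -183.8, 62.6]
ee_rot: [-1.573, -0.005, -1.556]
contact_force: [-2.3, -5.7, 0.8]
grip_width: 0.328
```

Call:
apply_moves(
  targets="0.5 0.6 0 0 0 0 1; 1 0.6 0 0 0 0 1; 1.5 0.6 0 0 0 0 1; 1.7 0.6 0 0 0 0 1; 1.7 0.6 0 0 0 0 1",
)

```text
clock: 15.05
position: [562.4, -183.8, 62.6]
ee_rot: [-1.575, -0.005, -1.556]
contact_force: [-2.3, -5.0, 2.9]
grip_width: 0.331
```

Call:
apply_moves(
  targets="0.5 0.6 0 0 0 0 1; 1 0.6 0 0 0 0 1; 1.5 0.6 0 0 0 0 1; 2 0.6 0 0 0 0 1; 2 0.6 0 0 0 0 1",
)

```text
clock: 15.55
position: [562.6, -183.8, 62.6]
ee_rot: [-1.578, -0.006, -1.557]
contact_force: [-7.6, -3.6, 5.8]
grip_width: 0.332
```

Call:
apply_moves(
  targets="0 0 0 0 0 0 1; 0 0 0 0 0 0 0.6; 0 0 0 0 0 0 0.5; 0 0 0 0 0 0 0.5; 0 0 0 0 0 0 0.5",
)

```text
clock: 16.05
position: [562.8, -183.3, 62.6]
ee_rot: [-1.578, -0.006, -1.557]
contact_force: [0.3, 0.8, -0.5]
grip_width: 0.5
```

Call:
apply_moves(
  targets="2 0 0 0 0 0.2 0.5; 4 0 0 0 0 0.2 0.5; 5 0 0 0 0 0.2 0.5; 6 0 0 0 0 0.2 0.5; 6 0 0 0 0 0.2 0.5",
)

```text
clock: 16.55
position: [568.7, -183.2, 62.5]
ee_rot: [-1.579, -0.006, -1.553]
contact_force: [-0.5, 0.9, 0.2]
grip_width: 0.504
```

Call:
apply_moves(
  targets="0.5 0 0 0 0 0 0.5; 1 0 0 0 0 0 0.5; 1.5 0 0 0 0 0 0.5; 2 0 0 0 0 0 0.5; 2 0 0 0 0 0 0.5",
)

```text
clock: 17.05
position: [568.8, -183.4, 62.1]
ee_rot: [-1.583, -0.005, -1.553]
contact_force: [-7.2, 0.4, 2.9]
grip_width: 0.498
```

Call:
apply_moves(
  targets="0.4 0 0 0 0 0 0.5; 0.8 0 0 0 0 0 0.5; 1.2 0 0 0 0 0 0.5; 1.5 0 0 0 0 0 0.5; 1.5 0 0 0 0 0 0.5",
)

```text
clock: 17.55
position: [568.7, -183.4, 61.7]
ee_rot: [-1.586, -0.005, -1.554]
contact_force: [-7.4, 0.8, 3.6]
grip_width: 0.499
```

Call:
apply_moves(
  targets="-3 0 1 0 -0.5 0 0.5; -6 0 1 0 -0.8 0 0.45; -6 0 20 0 -0.8 0 0.4; -6 -5 55 0 -0.8 0 0.4; -6 -40 100 0 -0.8 0 0.4",
)

```text
clock: 18.05
position: [563.4, -214.9, 156.8]
ee_rot: [-1.571, -0.003, -1.547]
contact_force: [1.1, -0.1, -0.7]
grip_width: 0.6
```

Run:
```python
from h import *
r.camera('wrist');r.camera('wrist')
T,im=shot('wrist','w6'); print(r.state()['position'],r.state()['ee_rot'],r.state()['contact_force'])
```

```text
[ 564.52252528 -222.2073387   159.19943522] [-1.56526912 -0.00908887 -1.55757867] [-1.0604298   0.2619807  -0.75853727]
```

View pics/w6.png

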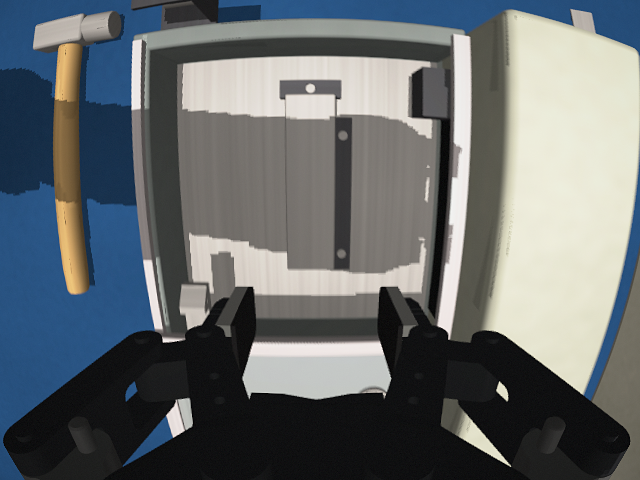

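Run:
```python
from h import *
T,im=shot('wrist','w6b'); print(r.state()['position'],r.state()['ee_rot'])
cv2.imwrite('pics/w6c.png',cv2.resize(im[70:280,270:370],None,fx=6,fy=2.8,interpolation=cv2.INTER_CUBIC))
```

```text
[ 563.37339477 -220.23915404  157.21140111] [-1.56862206 -0.00691117 -1.55575133]
```

View pics/w6c.png

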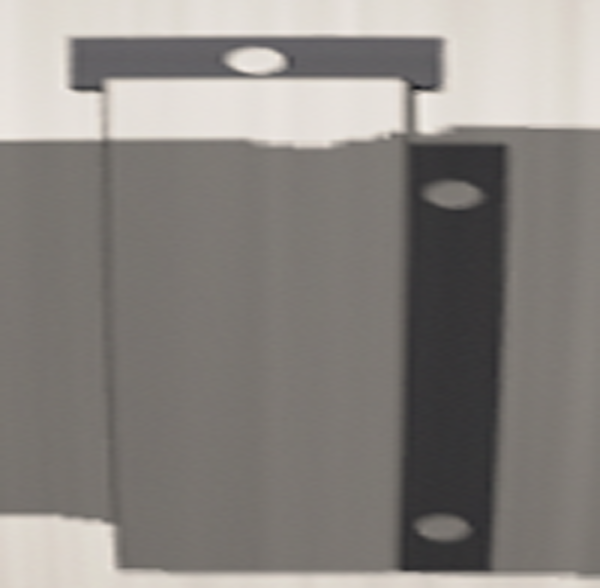

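Run:
```python
from h import *
np.set_printoptions(precision=2,suppress=True)
T=np.load('pics/w6b.npy')
f=lambda p:np.array(p)/[6,2.8]+[270,70]-[0.4,0.3]
b=p2w('wrist',f([(104,79),(408,79),(401,568),(118,568)]),80,T);print('bar',b,b.mean(0))
d=b[1]-b[2]+b[0]-b[3];print('theta',np.degrees(np.arctan2(-d[0],d[1])))
k=p2w('wrist',f([(507,145),(491,570)]),60,T);print('rail back',k)
s=p2w('wrist',f([(70,37),(442,37),(70,90),(442,90)]),60,T);print('stop',s)
th=np.radians(1.0);ex=np.array([np.cos(th),np.sin(th)]);ey=np.array([-np.sin(th),np.cos(th)])
c=b.mean(0)[:2]
print('dx',((k[:,:2]-c)@ex)-27,'dy',((s[:,:2]-c)@ey)-[67,67,55,55])
```

```text
bar [[ 546.44 -129.52   80.  ]
 [ 576.09 -129.21   80.  ]
 [ 577.78 -236.82   80.  ]
 [ 547.85 -237.17   80.  ]] [ 562.04 -183.18   80.  ]
theta 0.8257091745968853
rail back [[ 588.12 -141.97   60.  ]
 [ 589.59 -244.67   60.  ]]
stop [[ 541.2  -117.23   60.  ]
 [ 580.78 -116.81   60.  ]
 [ 541.35 -129.76   60.  ]
 [ 580.95 -129.34   60.  ]]
dx [-0.21 -0.53] dy [-0.7  -0.97 -1.22 -1.49]
```

Call:
apply_moves(
  targets="0 0 30 0 0 0 1; -4 -40 35 0 0 0 1; -8 -85 35 0 0 0 1; -11 -125 35 0 0 0 1; -11 -140 35 0 0 0 1",
)

```text
clock: 18.75
position: [550.3, -364.5, 190.3]
ee_rot: [-1.571, -0.008, -1.56]
contact_force: [-0.9, 0.4, 0.3]
grip_width: 0.004
```

Call:
apply_moves(
  targets="0 0 -15 0 0 0 1; 0 0 -30 0 0 0 1; 0 0 -45 0 0 0 1; 0 0 -55 0 0 0 1; 0 0 -60 0 0 0 1",
)

```text
clock: 19.25
position: [550.2, -362.7, 128.4]
ee_rot: [-1.573, -0.006, -1.558]
contact_force: [0.5, 0.1, -0.2]
grip_width: -0.001
```

Run:
```python
from h import *
r.camera('wrist')
T,im=shot('wrist','w7'); print(r.state()['position'],r.state()['ee_rot'],r.state()['contact_force'])
shot('scene','s7')
```

```text
[ 550.31784999 -363.4970181   129.34753403] [-1.5719262  -0.00696416 -1.55898605] [-0.11437853  0.30632393  1.1600119 ]
```

View pics/w7.png

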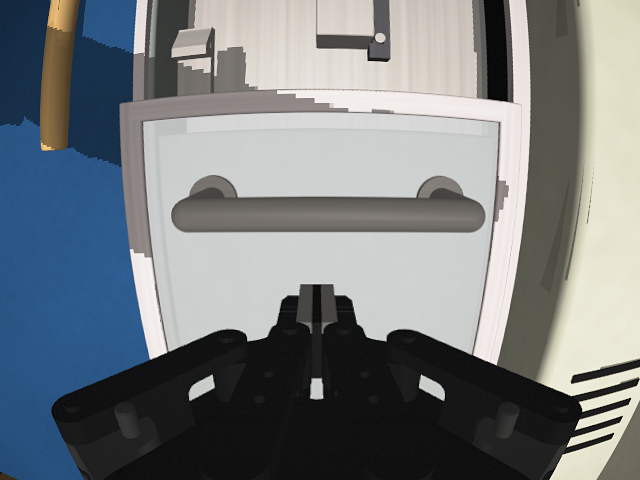

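View pics/s7.png

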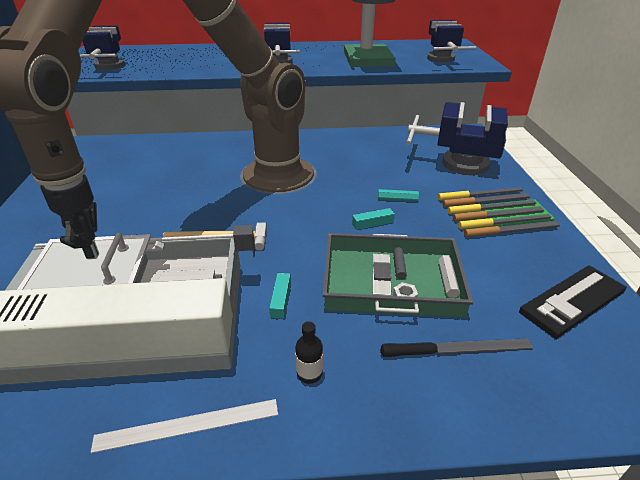

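Call:
apply_moves(
  targets="0 10 0 0 0 0 1; 0 18 0 0 0 0 1; 0 24 0 0 0 0 1; 0 30 0 0 0 0 1; 0 36 0 0 0 0 1",
)

```text
clock: 19.9
position: [551.0, -328.2, 130.8]
ee_rot: [-1.57, -0.009, -1.56]
contact_force: [0.1, -2.5, 1.2]
grip_width: -0.0
```

Call:
apply_moves(
  targets="0 12 0 0 0 0 1; 0 24 0 0 0 0 1; 0 36 0 0 0 0 1; -1 48 0 0 0 0 1; -1 60 0 0 0 0 1",
)

```text
clock: 20.4
position: [550.1, -266.9, 130.9]
ee_rot: [-1.57, -0.009, -1.559]
contact_force: [0.7, -2.3, 0.4]
grip_width: -0.001
```

Call:
apply_moves(
  targets="0 12 0 0 0 0 1; 0 24 0 0 0 0 1; 0 36 0 0 0 0 1; -1 46 0 0 0 0 1; -1 54 0 0 0 0 1",
)

```text
clock: 20.9
position: [549.2, -211.7, 130.9]
ee_rot: [-1.569, -0.009, -1.559]
contact_force: [0.7, -1.4, 0.1]
grip_width: 0.001
```

Call:
apply_moves(
  targets="0 9 0 0 0 0 1; 0 18 0 0 0 0 1; 0 26 0 0 0 0 1; 0 33 0 0 0 0 1; 0 38 0 0 0 0 1",
)

```text
clock: 21.4
position: [548.9, -172.9, 130.8]
ee_rot: [-1.57, -0.009, -1.558]
contact_force: [-1.3, -2.4, 1.2]
grip_width: -0.003
```

Call:
apply_moves(
  targets="0 3 0 0 0 0 1; 0 6 0 0 0 0 1; 0 9 0 0 0 0 1; 0 12 0 0 0 0 1; 0 15 0 0 0 0 1",
)

```text
clock: 21.9
position: [548.7, -161.6, 130.8]
ee_rot: [-1.57, -0.013, -1.561]
contact_force: [-1.1, -9.2, 0.6]
grip_width: -0.002
```

Call:
apply_moves(
  targets="0 1.5 0 0 0 0 1; 0 3 0 0 0 0 1; 0 4 0 0 0 0 1; 0 5 0 0 0 0 1; 0 5 0 0 0 0 1",
)

```text
clock: 22.4
position: [548.9, -155.4, 130.8]
ee_rot: [-1.569, -0.011, -1.56]
contact_force: [-0.5, -0.1, -0.5]
grip_width: 0.001
```

Call:
apply_moves(
  targets="0 1 0 0 0 0 1; 0 2 0 0 0 0 1; 0 3 0 0 0 0 1; 0 4 0 0 0 0 1; 0 5 0 0 0 0 1",
)

```text
clock: 22.9
position: [549.0, -151.9, 130.8]
ee_rot: [-1.569, -0.013, -1.561]
contact_force: [1.7, -7.6, -1.6]
grip_width: 0.001
```

Call:
apply_moves(
  targets="0 1 0 0 0 0 1; 0 2 0 0 0 0 1; 0 2.5 0 0 0 0 1; 0 2.5 0 0 0 0 1; 0 2.5 0 0 0 0 1",
)

```text
clock: 23.4
position: [548.9, -151.8, 130.9]
ee_rot: [-1.569, -0.016, -1.563]
contact_force: [1.0, -8.3, -1.1]
grip_width: 0.003
```

Call:
apply_moves(
  targets="0 1.5 0 0 0 0 1; 0 3 0 0 0 0 1; 0 4 0 0 0 0 1; 0 5 0 0 0 0 1; 0 5 0 0 0 0 1",
)

```text
clock: 23.9
position: [548.9, -151.8, 131.0]
ee_rot: [-1.568, -0.021, -1.567]
contact_force: [2.1, -15.2, -2.9]
grip_width: -0.004
```

Call:
apply_moves(
  targets="0 -5 0 0 0 0 1; 0 -15 0 0 0 0 1; 0 -30 0 0 0 0 1; 0 -35 30 0 0 0 1; 0 -45 70 0 0 0 1",
)

```text
clock: 24.4
position: [547.4, -196.8, 199.7]
ee_rot: [-1.573, -0.018, -1.566]
contact_force: [1.3, 0.2, -0.2]
grip_width: 0.001
```

Run:
```python
from h import *
r.camera('wrist');r.camera('wrist')
T,im=shot('wrist','w8'); print(r.state()['position'],r.state()['contact_force'])
shot('top','t8')
np.set_printoptions(precision=1,suppress=True)
```

```text
[ 550.34522446 -198.39323746  203.57324608] [-0.16415325 -0.44172537 -0.64170202]
```

View pics/w8.png

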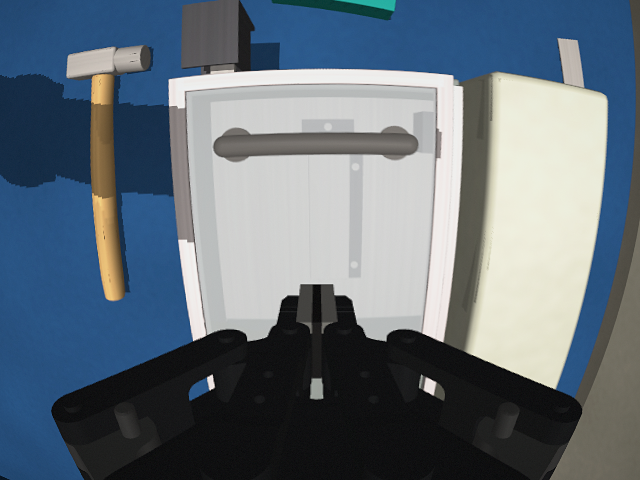

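View pics/t8.png

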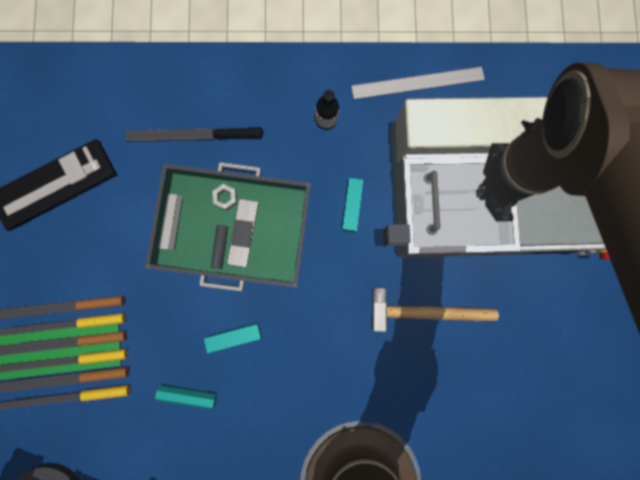

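Run:
```python
from h import *
np.set_printoptions(precision=1,suppress=True)
T,im=shot('wrist','w9');print(r.state()['position'])
print('handle',p2w('wrist',[(225,146),(316,144.5),(408,143)],147,T))
P=[(546.9,-128.3,80),(576.9,-127.8,80),(578.8,-237.8,80),(548.8,-238.3,80)]
cv2.imwrite('pics/w9c.png',cv2.resize(im[60:300,180:440],None,fx=3,fy=2.4,interpolation=cv2.INTER_CUBIC))
```

```text
[ 548.5 -197.   200.6]
handle [[ 500.7 -133.   147. ]
 [ 549.  -133.1  147. ]
 [ 598.  -131.2  147. ]]
```

View pics/w9c.png

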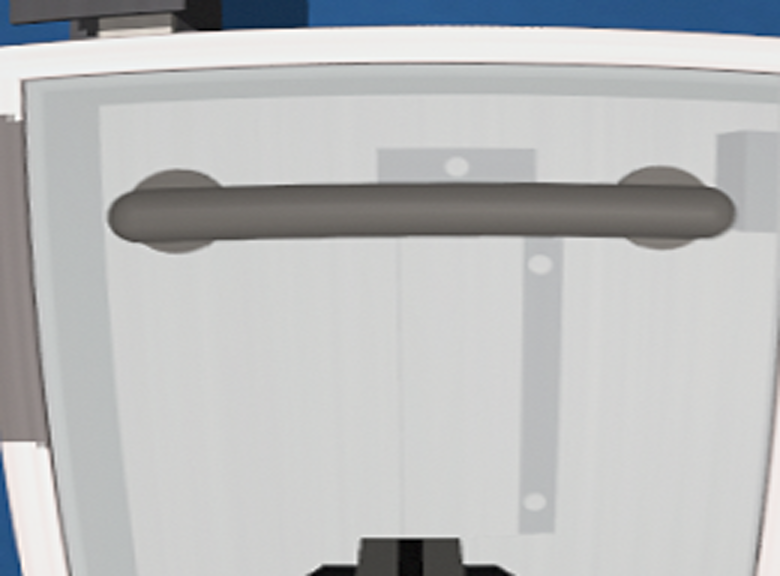

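Run:
```python
from rig import r
print(r.finish_job(), r.state()['clock'])
```

```text
the job is handed in; nothing more can be done
the job is handed in; nothing more can be done
```

The square bar is in the marking machine, against the back rail and end stop, and the guard is shut. The job was handed in at about 25 s of the 72 s allowed.

- **Picking:** the square bar lay by the tray's -y side, and the one with the hexagonal end was on the opposite side. I dragged it about 32 mm inward under roughly 15 N, gripped it and lifted it out.
- **Placing:** I slid it on the bed until it met resistance at the end stop and then at the back rail, released it, and nudged it once more against the rail. A wrist picture then put it within about 1.5 mm of home in x and y and about 0.2° off square. Those readings came out slightly past the stops, so they carry about 1 mm of measuring error.
- **Guard:** resistance rose to about 9 N, dropped to near zero about 3.6 mm before the end, then met a rigid stop at 15 N. The handle measured within about 1 mm of its shut position. I inferred that the latch had dropped from that pattern. I did not look at the roller or pull the guard back to test it.
- **Everything else:** in the last overhead picture the other five offcuts were in the tray, and the file, hammer and bottle had not visibly moved. When I handed in, the arm was clear, with the fingertips about 47 mm above the guard handle.

No check failed. The only disagreements were 1 to 2 mm between the cameras' position estimates.

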